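Show the green module to the inspection camera

ROBOT

A 6-joint arm with a two-finger parallel gripper is mounted at the origin on the work surface. World frame = base frame: x ahead of the robot, y to its left, z up, the work surface at z = 0. Lengths are in mm, angles in rad, forces in N, time in s.
With the tool pointing down it reaches from about 350 to 975 mm from the base axis. Payload 7.1 kg.
Tool frame: the origin (TCP) lies midway between the tips of the shut fingers; the grasp point (between the pads) lies 19 mm behind it (ctrl.grasp_offset is the distance from the TCP to the grasp point, in mm); z points along the fingers, y is the line along which they close (so a half turn about z gives the same grasp; the last joint's range is limited). The gripper opens to 88 mm and grips with 3 to 60 N. Pads are 20 mm wide; open, the fingers measure 115 mm over their backs; the gripper's body (75 mm by 178 mm) begins 61 mm behind the grasp point.
Start: joints at [1.265, 0.423, 1.63, -0, 1.089, -0.019], TCP at [176.771, 599.463, 184.775] pointing down, gripper open.
Joint ranges: [-3, 3], [-0.9, 2.11], [0.09, 2.58], [-1.31, 4.45], [0.11, 2.69], [-2.54, 2.54]. Speed limits (rad/s): [2.39, 2.39, 3.01, 3.14, 3.14, 3.14].

INTERFACE

Orientations are given as a rotation vector (axis times angle).
In Python, from workcell import sensors, viewer, ctrl gives the robot as it stands. The module is installed in compiled form; this text tells all that it offers.
- The arm moves only by the shell command python3 -m handwheel 'ROWS'. ROWS is JSON, a list of rows, each a list of 7 numbers: the shift along the tool's x, y, z in mm, then the turn, a rotation vector about the tool's x, y, z in rad, then the closure, from 0 (fully open) to 1 (shut). In form: [[x, y, z, rx, ry, rz, jaw], ...]. A call has 1 to 10 rows; each row shifts and turns the commanded pose from where the row before left it, along the tool's axes as they then stand; what a row does not reach is not made up. A row lasts 1/8 s, in which the tool goes at most 62.5 mm and 10.7 degrees, less where a joint would pass 70% of its speed; a pose out of reach is approached as far as the arm can. A call is refused whole if a number of a shift passes 62.5 or a number of a turn 0.188, either way. A call with a gripper value outside its range is refused whole. The fingers move at their own pace and stop on an object; the grip force is fixed at half the most. Time passes only in rows, so rows that do not move let the fingers close. It gives the time, the measured TCP pose, the force, the opening and the grip force at its end, in the units of the state.
- sensors.get_obs(): the state, without advancing time (a new reading comes with each control period).
- viewer.get_image(name): name is "scene" or "top"; returns a dict with "frame" (420x560x3 uint8, blue, green, red), "fov_y" (degrees; the focal length in pixels is half the picture's height over the tangent of half this angle, whatever the lens; pixels are square), "cx", "cy" (the principal point, pixels), "R" (3x3) and "t" (3): a world point X has camera coordinates R X + t. Camera axes: x right, y down, z forward; pixel columns grow to the right and rows downward; lengths in mm; the calibration is good to about 2 mm. A picture is of the moment at which its call begins. There is no depth.
- ctrl.close_job(): hands the job in; it is judged then, once.
The state is a dict: "t": time; "qpos": joint angles; "qvel": joint speeds; "joint_torque": joint torques, N m; "ee_pos": TCP position; "orientation": TCP orientation; "ft_force": force on the tool from outside, world axes, zero at the start; "moment": the same for the moment, N m; "width": finger opening in mm; "grasp_force": force on a finger pad.
Only numpy, scipy, OpenCV 4.12 (cv2) and the standard library are available. Lean on these libraries where they do the work, as an engineer would, in place of code of your own. Each camera call takes 0.05 s, during which the arm holds its last target. There are 200 camera calls.

TASK

Pull the green module with the red grip bar straight up out of the card rack and hold it in the air before the inspection camera: component side square to the lens, bar uppermost and not skewed, middle of the board on the lens axis 120 mm from the glass. Finish while still holding it there, steady and touching nothing but the gripper; leave the camera as it points, the blue modules in their slots and everything else on the bench alone.

Things in the scene. Friction and masses are not known exactly. Their poses are not given: they have to be found in the camera images.
- green_module: Green board, 100 long (y), 66 high (z), 4 thick (x), standing on its long edge; red grip bar on top (74 long, 12 thick, 24 high, 62 to 86 above the lower edge), gripped across x from above. About 0.14 kg. Origin: middle of lower edge; z up. Component side (black chip, cans, white connector, up to 10 proud, below 45 high) faces -x; plain solder side +x. May lean 3 deg in its loose guides.
- green_face (a point): Centre of the green board's component face: 33 mm above the lower edge (41 mm below the red bar's mid-height), 2 mm to the -x side of mid-thickness. Axes as green_module.
- rack: Fixed black card rack, base 170 x 128, 8 mm thick; origin: centre of underside, z up. Three slots at x = -50, 0, +50, each with grey end guides (y +-44 to +-57, up to 53 high). Modules stand in them 8 mm above the bench, 1 mm loose each side, component side to -x, and come clear after rising 45. Slot of the green one, place and yaw vary.
- camera_lens (a point): Centre of the lens glass of the inspection camera: black cylinder with white light ring, 46 across, 80 long, on a stand on the -y side of the bench. It looks along its own -x; y is level, crosswise; z is its up. Place and heading vary. It pitches about a pivot 60 mm behind the glass, 240 mm above the bench; the pole is 105 mm behind the glass.
- camera_focus (a point): Point in the air on the lens axis, 120 mm in front of the glass, where green_face belongs. Axes as camera_lens. At the right attitude the module's x is opposite to this x, its y opposite to this y, and its z along this z.
- camera (a joint): Downward pitch of the inspection camera in rad: 0 looks level, 0.4 looks 23 degrees down. Held by friction; not to be changed.
- blue_module_a: Blue module with a grey grip bar, otherwise the same shape as the green one, in another slot of the rack. Leave alone. Origin: middle of the lower edge.
- blue_module_b: The other blue module with a grey grip bar. Leave alone. Origin: middle of the lower edge.
- screwdriver: Orange-handled screwdriver lying beyond the rack. Leave alone.
- tape_roll: Yellow tape roll, 90 mm across, 22 mm high, flat on the bench near the robot. Leave alone.
- flux_jar: White jar with a green cap, 66 mm across, 100 mm high, on the left near the robot. Leave alone.
- multimeter: Yellow multimeter 150 x 75 x 36 mm lying near the far edge. Leave alone.
- screw_dish: Aluminium dish, 90 mm across, 25 mm high, on the right near the robot. Leave alone.
- stand: The inspection camera's fixed stand with the camera on it: round foot 130 mm across, pole 16 mm thick and 274 mm high. Origin: centre of the foot's underside. Leave alone.
Things that resemble listed ones, but are neither listed nor needed, are in the scene too. What is shaped like the green_module but pink is not meant.

How it is judged:
By the outcome, as a careful person would: the job done as asked, in the order asked, and still so for the second after the job is handed in, while the arm keeps its last pose, push and grip.
It also fails if it takes over 38 s, if anything falls off the work surface, if the arm or the gripper's body presses on something with over 40 N, if the wrist force passes 120 N, or if a joint passes its speed limit or range.

## Working session

There is one attempt and no reset: what is moved stays moved. The work goes in short steps, Python scripts to look and compute and a shell command to move; the robot and the scene stay as the last step left them, time stands still between calls to the robot, and variables do not carry over. Pictures are saved under pics/ and viewed, at most 10 in all, crops included, and the job is handed in when it is done.

```bash
mkdir -p pics
cat > h.py <<'E'
import numpy as np, cv2
from scipy.spatial.transform import Rotation as Ro
from workcell import sensors, viewer, ctrl
def cam(n):
    d=viewer.get_image(n); d['frame']=np.array(d['frame'])
    d['f']=d['frame'].shape[0]/2/np.tan(np.radians(d['fov_y'])/2)
    d['R']=np.array(d['R']);d['t']=np.array(d['t']); d['c']=-d['R'].T@d['t']; return d
def ray(d,p):
    v=d['R'].T@np.array([(p[0]-d['cx'])/d['f'],(p[1]-d['cy'])/d['f'],1]); return v/np.linalg.norm(v)
def onz(d,p,z):
    v=ray(d,p); return d['c']+v*(z-d['c'][2])/v[2]
def proj(d,X):
    x=np.atleast_2d(X)@d['R'].T+d['t']; return x[:,:2]/x[:,2:]*d['f']+[d['cx'],d['cy']]
def tri(d1,p1,d2,p2):
    a,b=ray(d1,p1),ray(d2,p2); s=np.linalg.lstsq(np.c_[a,-b],d2['c']-d1['c'],rcond=None)[0]
    A=d1['c']+a*s[0];B=d2['c']+b*s[1]; return (A+B)/2,np.linalg.norm(A-B)
E
python3 - <<'E'
from h import *
for n in('scene','top'):
    d=cam(n); cv2.imwrite(f'pics/{n}0.png',cv2.resize(d['frame'],(784,588),interpolation=cv2.INTER_CUBIC)); print(n,d['f'],d['cx'],d['cy'],d['c'],d['R'][2])
print(sensors.get_obs())
E
```

```text
scene 387.68622054562644 276.38839705332043 212.93826534443545 [1398.63433351 -125.41313222  779.97302773] [-0.80441284  0.09137858 -0.58700079]
top 389.238124373441 279.34411621050157 210.91369357839804 [ 276.44147202   -7.12318196 1330.25380569] [ 0.22264402  0.01012588 -0.97484722]
{'t': 0.1, 'qpos': array([ 1.26500174e+00,  4.23773604e-01,  1.63061083e+00,  1.89225105e-05,
        1.08859084e+00, -1.89862956e-02]), 'qvel': array([ 0.00012898,  0.00010345, -0.00283148,  0.00025724,  0.00054813,
       -0.00131964]), 'joint_torque': array([ 3.95701682e-04, -5.45614851e+01, -2.74325269e+01,  6.45617838e-02,
        1.88112224e-02, -1.15993495e-05]), 'ee_pos': array([176.60206787, 598.95161992, 184.07480867]), 'orientation': array([-4.48954107e-01, -3.10910464e+00,  2.13883174e-03]), 'ft_force': array([ 0.09715997, -0.29496509,  0.34235438]), 'moment': array([-0.01453367,  0.0320177 , -0.0454037 ]), 'grasp_force': 0.0, 'width': 88.26508332401833}
```

View pics/scene0.png

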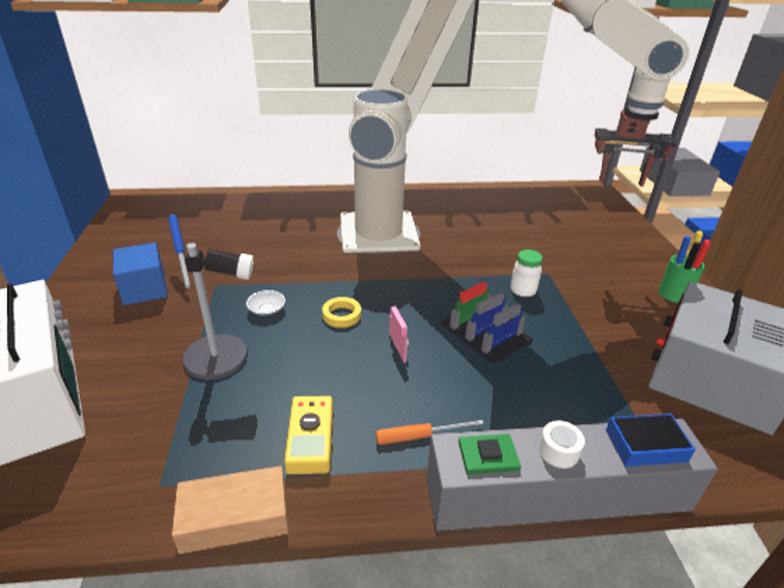

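View pics/top0.png

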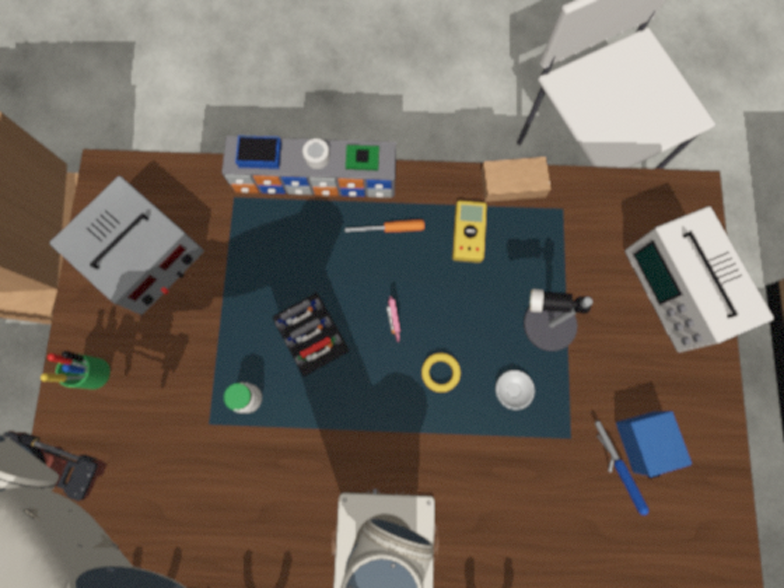

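Scene picture: the green module with the red bar is at scene (473,293), top (315,350), in the rack slot nearest the robot. Possible confusions are the pink module at scene (398,335), the flat green PCB on the box at (490,452), and the blue modules at (490,303) and (505,325). I choose the green one with the red bar. The lens is at scene (245,265), top (537,300). I'll check this in one close crop.

Run:
```python
from h import *
s=cam('scene')['frame'];t=cam('top')['frame']
r=lambda im,x,y:cv2.resize(im[y:y+60,x:x+80],(400,300),interpolation=cv2.INTER_CUBIC)
cv2.imwrite('pics/crop1.png',np.vstack([np.hstack([r(s,308,196),r(t,185,205)]),np.hstack([r(s,115,160),r(t,355,190)])]))
```

```text
(no output)
```

View pics/crop1.png

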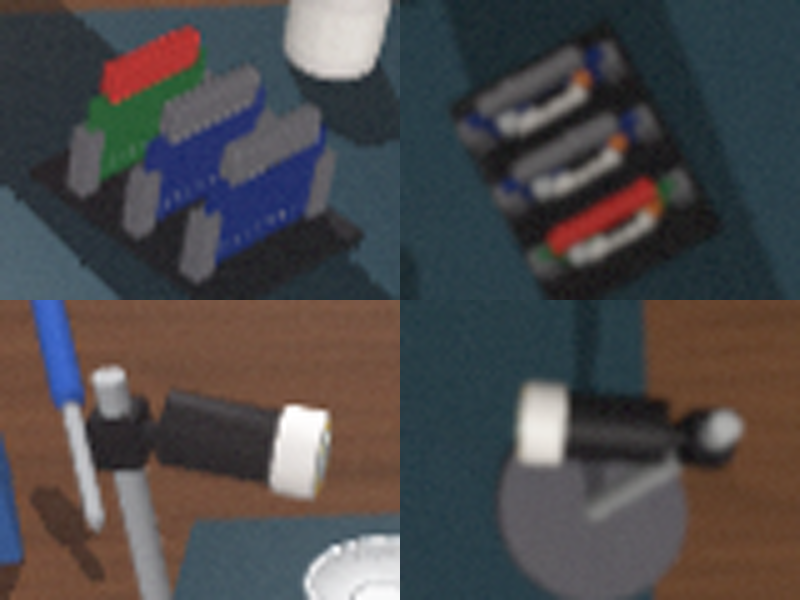

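The crop confirms it: green board with red bar, solder side towards the scene camera, and components on the robot side, so module x points roughly to world +x. Next I measure the bar, the rack and the lens with averaged frames.

```bash
cat >> h.py <<'E'
def avg(n,k=6):
    ds=[cam(n) for _ in range(k)]; ds[0]['frame']=np.mean([d['frame'] for d in ds],0).astype(np.uint8); return ds[0]
def red(im):
    b,g,r=[im[...,i].astype(int) for i in range(3)]; return ((r>120)&(g<75)&(b<75)).astype(np.uint8)
E
python3 - <<'E'
from h import *
import pickle
S=avg('scene');T=avg('top'); pickle.dump((S,T),open('st.pkl','wb'))
for d,(x,y,X,Y) in((S,(320,195,360,225)),(T,(205,235,250,270))):
    m=np.zeros((420,560),np.uint8); m[y:Y,x:X]=red(d['frame'])[y:Y,x:X]
    c=max(cv2.findContours(m,0,1)[0],key=cv2.contourArea); r=cv2.minAreaRect(c)
    print(m.sum(),r, cv2.boxPoints(r).tolist())
    if d is T:
        b=cv2.boxPoints(r); print([onz(d,p,92).round(1).tolist() for p in b], onz(d,r[0],92))
r=lambda im,x,y:cv2.resize(im[y:y+40,x:x+50],(750,600)[:2],interpolation=cv2.INTER_LINEAR)
a=r(S['frame'],133,170);b=r(T['frame'],375,195)
cv2.imwrite('pics/lens.png',np.hstack([cv2.resize(a,(400,320)),cv2.resize(b,(400,320))]))
E
```

```text
154 ((337.70001220703125, 207.90003967285156), (7.602630615234375, 21.913463592529297), 63.43495178222656) [[326.20001220703125, 209.40003967285156], [345.79998779296875, 199.6000518798828], [349.20001220703125, 206.40003967285156], [329.60003662109375, 216.2000274658203]]
96 ((225.08248901367188, 247.68557739257812), (5.787472724914551, 22.743755340576172), 66.03751373291016) [[213.51547241210938, 249.65980529785156], [234.29898071289062, 240.4226837158203], [236.64950561523438, 245.7113494873047], [215.86599731445312, 254.94847106933594]]
[[424.7, 210.9, 92.0], [456.8, 146.5, 92.0], [440.1, 137.9, 92.0], [408.1, 202.2, 92.0]] [432.35618906 174.45663763  92.        ]
```

View pics/lens.png

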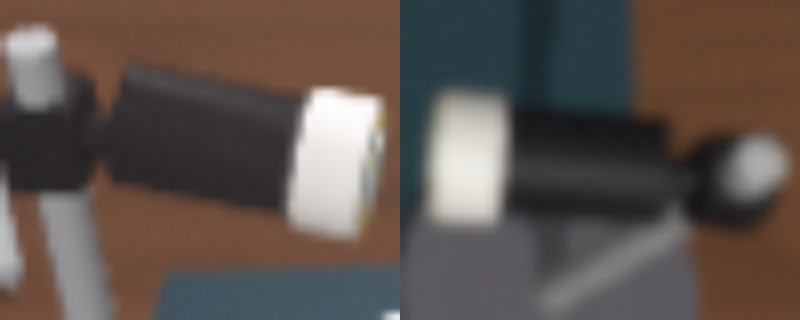

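The crops show the white ring and black barrel in both views: ring at scene about (175,190), top about (433,214), and pole tops at scene about (137,175), top about (470,215). I'll fit the barrel midline in each view and intersect the two planes to get the lens axis.

```bash
cat > lens.py <<'E'
from h import *
import pickle
S,T=pickle.load(open('st.pkl','rb'))
def mid(d,cols,y0,y1,y2,up,ch):
    g=cv2.GaussianBlur(d['frame'],(0,0),.7)[...,ch].astype(float); P=[]
    def edge(x,a,b,s):
        v=s*np.gradient(g[:,x]); i=a+np.argmax(v[a:b]); den=v[i-1]-2*v[i]+v[i+1]
        return i+(.5*(v[i-1]-v[i+1])/den if den else 0)
    for x in cols: P.append((x,edge(x,y0,y1,up),edge(x,y1,y2,-up)))
    return np.array(P)
def plane(d,P):
    k=np.polyfit(P[:,0],P[:,1:].mean(1),1); res=P[:,1:].mean(1)-np.polyval(k,P[:,0])
    n=np.cross(ray(d,(P[0,0],np.polyval(k,P[0,0]))),ray(d,(P[-1,0],np.polyval(k,P[-1,0])))); return n/np.linalg.norm(n),k,res.std()
if __name__=='__main__':
    bs=mid(S,range(151,167),174,187,200,-1,2); rs=mid(S,range(172,178),178,190,203,1,0)
    bt=mid(T,range(441,456),205,215,226,-1,1); rt=mid(T,range(430,437),202,214,227,1,2)
    for n,P in(('bs',bs),('rs',rs),('bt',bt),('rt',rt)): print(n,P.round(1).tolist())
    for A,B in((bs,bt),(np.r_[bs,rs],np.r_[bt,rt])):
        n1,k1,e1=plane(S,A);n2,k2,e2=plane(T,B); u=np.cross(n1,n2);u/=np.linalg.norm(u);u*=np.sign(u[1])
        p0=np.linalg.lstsq(np.array([n1,n2,u]),[n1@S['c'],n2@T['c'],0],rcond=None)[0]
        print('axis dir',u.round(4),'heading',np.degrees(np.arctan2(u[1],u[0])).round(2),'pitch',np.degrees(np.arcsin(-u[2])).round(2),'res',e1,e2,k1,k2)
        q=p0+u*(240-p0[2])/u[2]; print('pt z240',q)
    # pole top: light spot
    for d,(x,y,X,Y) in((S,(130,170,146,183)),(T,(463,208,478,222))):
        g=d['frame'][...,0].astype(float); m=(g>120).astype(np.uint8); w=np.zeros_like(m);w[y:Y,x:X]=m[y:Y,x:X]
        M=cv2.moments(w,True); c=(M['m10']/M['m00'],M['m01']/M['m00']); print('pole',c,M['m00'],onz(d,c,274))
        mr=(d['frame'].min(2)>140).astype(np.uint8);w=np.zeros_like(m); a=(165,175,185,205) if d is S else (425,200,442,227)
        w[a[1]:a[3],a[0]:a[2]]=mr[a[1]:a[3],a[0]:a[2]];M=cv2.moments(w,True);r=(M['m10']/M['m00'],M['m01']/M['m00']);print('ring',r,cv2.boundingRect(w)); d['r']=r
    print(tri(S,S['r'],T,T['r']))
E
python3 lens.py
```

```text
bs [[151.0, 177.7, 193.2], [152.0, 177.9, 193.6], [153.0, 177.9, 193.8], [154.0, 178.0, 193.9], [155.0, 178.3, 194.1], [156.0, 178.7, 194.2], [157.0, 178.9, 194.5], [158.0, 179.0, 194.7], [159.0, 179.1, 194.8], [160.0, 179.4, 194.9], [161.0, 179.7, 195.2], [162.0, 179.9, 195.5], [163.0, 180.0, 195.7], [164.0, 180.1, 195.8], [165.0, 180.3, 195.9], [166.0, 180.6, 196.1]]
rs [[172.0, 180.9, 198.4], [173.0, 180.7, 198.7], [174.0, 180.7, 198.9], [175.0, 180.9, 199.0], [176.0, 181.2, 199.0], [177.0, 181.4, 199.0]]
bt [[441.0, 211.5, 223.5], [442.0, 213.0, 223.5], [443.0, 212.5, 223.5], [444.0, 212.5, 223.5], [445.0, 212.5, 223.5], [446.0, 211.5, 225.0], [447.0, 212.5, 224.5], [448.0, 212.5, 224.0], [449.0, 212.2, 223.5], [450.0, 211.5, 223.5], [451.0, 212.5, 224.0], [452.0, 212.5, 224.2], [453.0, 213.0, 224.5], [454.0, 213.5, 224.5], [455.0, 213.5, 224.5]]
rt [[430.0, 207.5, 218.5], [431.0, 206.5, 218.5], [432.0, 207.0, 218.5], [433.0, 207.5, 218.8], [434.0, 207.5, 213.0], [435.0, 206.5, 213.0], [436.0, 206.2, 218.2]]
axis dir [ 0.0817  0.9732 -0.2149] heading 85.2 pitch 12.41 res 0.057669
[... 246 characters left out ...]
 [  0.18692922 157.29457982] [ 0.33142139 69.33416801]
pt z240 [714.88082866 141.99214646 240.        ]
pole (135.34920634920636, 177.4920634920635) 63.0 [ 531.9254787  -384.68250669  274.        ]
ring (174.35151515151514, 189.53333333333333) (169, 181, 12, 18)
pole (468.26, 215.5) 50.0 [ 524.13841537 -520.28062311  274.        ]Traceback (most recent call last):
  File "lens.py", line 28, in <module>
    w[a[1]:a[3],a[0]:a[2]]=mr[a[1]:a[3],a[0]:a[2]];M=cv2.moments(w,True);r=(M['m10']/M['m00'],M['m01']/M['m00']);print('ring',r,cv2.boundingRect(w)); d['r']=r
                                                                            ~~~~~~~~^~~~~~~~~
ZeroDivisionError: float division by zero
```

```bash
sed -i 's/range(441,456),205,215,226,-1,1/range(391,406),205,216,226,-1,1/; s/range(430,437),202,214,227,1,2/range(381,387),202,214,227,1,2/; s/(463,208,478,222)/(413,208,428,222)/; s/(425,200,442,227)/(375,200,392,227)/' lens.py; python3 lens.py
```

```text
bs [[151.0, 177.7, 193.2], [152.0, 177.9, 193.6], [153.0, 177.9, 193.8], [154.0, 178.0, 193.9], [155.0, 178.3, 194.1], [156.0, 178.7, 194.2], [157.0, 178.9, 194.5], [158.0, 179.0, 194.7], [159.0, 179.1, 194.8], [160.0, 179.4, 194.9], [161.0, 179.7, 195.2], [162.0, 179.9, 195.5], [163.0, 180.0, 195.7], [164.0, 180.1, 195.8], [165.0, 180.3, 195.9], [166.0, 180.6, 196.1]]
rs [[172.0, 180.9, 198.4], [173.0, 180.7, 198.7], [174.0, 180.7, 198.9], [175.0, 180.9, 199.0], [176.0, 181.2, 199.0], [177.0, 181.4, 199.0]]
bt [[391.0, 207.8, 221.8], [392.0, 207.9, 221.9], [393.0, 208.0, 221.8], [394.0, 208.1, 221.8], [395.0, 208.1, 222.0], [396.0, 208.2, 222.0], [397.0, 208.3, 222.0], [398.0, 208.3, 222.0], [399.0, 208.4, 222.1], [400.0, 208.5, 222.2], [401.0, 208.7, 222.5], [402.0, 208.8, 223.1], [403.0, 208.8, 223.1], [404.0, 208.9, 223.0], [405.0, 209.1, 222.9]]
rt [[381.0, 206.3, 222.1], [382.0, 206.2, 222.2], [383.0, 206.4, 222.2], [384.0, 206.5, 222.2], [385.0, 206.7, 222.2], [386.0, 206.7, 222.2]]
axis dir [ 0.1066  0.9744 -0.1982] heading 83.76 pitch 11.43 res 0.05766958556284459 0.11605350749421721 [  0.19153629 156.56625198] [9.39886898e-02 1.77926669e+02]
pt z240 [ 525.23233785 -333.88541099  240.        ]
axis dir [ 0.0879  0.9747 -0.2054] heading 84.85 pitch 11.85 res 0.07730992470249969 0.1279167784566648 [  0.18692922 157.29457982] [7.48039967e-02 1.85585542e+02]
pt z240 [ 525.1128668  -334.15736693  240.        ]
pole (135.34920634920636, 177.4920634920635) 63.0 [ 531.9254787  -384.68250669  274.        ]
ring (174.35151515151514, 189.53333333333333) (169, 181, 12, 18)
pole (419.3666666666667, 215.36666666666667) 30.0 [ 519.47109458 -384.86309714  274.        ]
ring (382.992, 215.024) (379, 208, 9, 15)
(array([ 526.37883644, -295.13519841,  231.3556858 ]), np.float64(0.24233465907457455))
```

Run:
```python
from lens import *
g=cv2.GaussianBlur(T['frame'],(0,0),.7)[...,2].astype(float)
def hedge(y,a,b,s):
    v=s*np.gradient(g[y]);i=a+np.argmax(v[a:b]);return i+.5*(v[i-1]-v[i+1])/(v[i-1]-2*v[i]+v[i+1])
F=np.array([(hedge(y,375,384,1),hedge(y,384,393,-1),hedge(y,400,413,1)) for y in range(209,221)]); print(F.round(1).tolist())
h,p=np.radians(85.2),np.radians(12); u=np.array([np.cos(p)*np.cos(h),np.cos(p)*np.sin(h),-np.sin(p)])
q=np.array([525.9,-303.4,233.0]) ; c=np.array([526.4,-295.1,231.4])
print('proj ring c',proj(S,c),proj(T,c))
for L in (0,10,12,14,16): print(L,(c+u*L).round(1),proj(T,c+u*L).round(1),proj(S,c+u*L).round(1))
for L in (-60,-66,-70): print(L,proj(T,c+u*L).round(1),proj(S,c+u*L).round(1))
G=c+u*12
print('pole pred top', (G-60*u).round(1)); P=(G-60*u)-45*np.array([np.cos(h),np.sin(h),0]);P[2]=274;print(P,proj(T,P),proj(S,P))
gs=cv2.GaussianBlur(S['frame'],(0,0),.7)
print(S['frame'][172:184,128:146,0])
print(T['frame'][209:222,411:428,0])
```

```text
[[378.9, 387.9, 403.9], [378.8, 388.0, 408.2], [378.6, 388.0, 408.2], [378.4, 388.0, 408.1], [378.3, 387.9, 408.0], [378.3, 387.8, 407.9], [378.2, 387.7, 409.3], [378.1, 387.5, 400.5], [378.2, 387.4, 400.0], [378.2, 387.2, nan], [378.1, 387.2, 405.0], [378.0, 387.1, 407.1]]
proj ring c [[174.31455414 189.5147754 ]] [[382.94020759 215.01499346]]
0 [ 526.4 -295.1  231.4] [[382.9 215. ]] [[174.3 189.5]]
10 [ 527.2 -285.4  229.3] [[379.4 214.8]] [[178.2 190.2]]
12 [ 527.4 -283.4  228.9] [[378.7 214.7]] [[179.  190.4]]
14 [ 527.5 -281.5  228.5] [[378.  214.7]] [[179.7 190.5]]
16 [ 527.7 -279.5  228.1] [[377.2 214.6]] [[180.5 190.7]]
-60 [[404.7 216.5]] [[150.8 185.1]]
-66 [[406.9 216.7]] [[148.4 184.7]]
-70 [[408.3 216.8]] [[146.8 184.4]]
pole pred top [ 522.5 -341.9  241.4]
[ 518.70573153 -386.72859944  274.        ] [[420.05283031 215.66061569]] [[135.54341664 174.83763529]]
[[189 166 103  59  59  59  59  59  59  59  61  59  59  60  58  60  61  60]
 [192 175 130  59  58  58  67 109 114 140 136  79  59  60  59  60  58  59]
 [198 180 150  66  64  99 172 186 188 198 196 167  60  60  60  59
[... 978 characters left out ...]
1  24  31  35  59 104 141 153 151 138 106  67  48  47  47  47]
 [ 22  20  24  36  51  84 129 160 167 167 160 138  91  54  46  46  45]
 [ 24  22  28  44  66  99 137 163 171 171 168 148 100  55  46  47  46]
 [ 35  29  30  49  75 102 134 159 169 168 162 140  91  53  47  47  46]
 [ 44  31  31  50  79 105 127 148 160 157 139 109  70  50  48  47  47]
 [ 40  30  31  46  70  98 119 133 139 126  98  67  50  47  48  47  46]
 [ 27  20  30  40  53  75  94 102 100  82  56  44  45  47  46  47  47]
 [ 22  23  28  36  39  46  56  59  56  45  40  43  46  46  47  46  46]
 [ 28  24  27  30  33  32  36  35  36  39  43  45  48  46  45  46  45]]<stdin>:4: RuntimeWarning: invalid value encountered in scalar divide
```

```bash
cat >> h.py <<'E'
def plan(pos,R,n,jaw):
    "equal rows taking the measured tool pose to (pos,R): prints one row, to be used n times"
    o=sensors.get_obs(); R0=Ro.from_rotvec(o['orientation']).as_matrix(); D=R0.T@(np.array(pos)-o['ee_pos'])
    r=Ro.from_matrix(R0.T@R).as_rotvec()/n; Rr=Ro.from_rotvec(r).as_matrix()
    A=sum(np.linalg.matrix_power(Rr,k) for k in range(n)); t=np.linalg.solve(A,D)
    print(n,'x',t.round(1).tolist()+r.round(4).tolist()+[jaw],'total',D.round(1),(r*n).round(3))
def toolR(y,z):
    y=y/np.linalg.norm(y); z=z-y*(y@z); z/=np.linalg.norm(z); return np.c_[np.cross(y,z),y,z]
E
python3 - <<'E'
from lens import *
P,e=tri(S,(337.7,207.9),T,(225.1,247.7)); print(P,e)
# PCA of red in top and scene
for d,(x,y,X,Y) in((S,(320,195,360,225)),(T,(205,235,250,270))):
    f=d['frame'].astype(int); w=np.clip(f[...,2]-np.maximum(f[...,0],f[...,1])-40,0,100).astype(float); W=np.zeros_like(w);W[y:Y,x:X]=w[y:Y,x:X]
    yy,xx=np.nonzero(W>30);c=np.array([xx.mean(),yy.mean()]);v=np.linalg.svd(np.c_[xx,yy]-c,full_matrices=False)[2][0]
    a=np.c_[xx,yy]-c;s=a@v;e1,e2=c+v*s.min(),c+v*s.max(); A,B=onz(d,e1,88),onz(d,e2,88);print(c,A,B,np.degrees(np.arctan2(*(B-A)[[1,0]])),(A+B)/2)
w=np.radians(26.5);g=np.array([432.,175,0])
plan(g+[0,0,190],toolR(np.array([np.cos(w),np.sin(w),0]),np.array([0,0,-1.])),13,0.62)
E
```

```text
[433.21437675 175.92618718  85.86439873] 1.2671509149343456
[337.58       208.23333333] [410.74363578 213.09572807  88.        ] [462.70455008 139.98734747  88.        ] -54.597140013852304 [436.72409293 176.54153777  88.        ]
[225.28846154 247.44230769] [452.04266123 144.21866186  88.        ] [414.48190992 205.98358952  88.        ] 121.30479935211542 [433.26228557 175.10112569  88.        ]
13 x [-36.6, -13.9, -0.4, 0.0, -0.0, 0.0632, 0.62] total [-364.9 -334.9   -5.2] [ 0.    -0.     0.821]
```

Run:
```python
from lens import *
C=[onz(T,(185+(x-400)/5,205+y/5),8) for x,y in((450,103),(608,24),(722,227))]
for a,b in((0,1),(1,2)):
    d=C[b]-C[a];print(np.linalg.norm(d),np.degrees(np.arctan2(d[1],d[0])))
# red top-face edges in top: subpixel vertical edges of redness
f=cv2.GaussianBlur(T['frame'],(0,0),.6).astype(float); w=f[...,2]-np.maximum(f[...,0],f[...,1])
def e(x,a,b,s):
    v=s*np.gradient(w[:,x]);i=a+np.argmax(v[a:b]);return i+.5*(v[i-1]-v[i+1])/(v[i-1]-2*v[i]+v[i+1])
xs=np.arange(217,234);yc=247.5-(xs-225.2)*.44
E=np.array([(x,e(x,int(y)-6,int(y)+1,1),e(x,int(y),int(y)+7,-1)) for x,y in zip(xs,yc)]);print(E.round(1).tolist())
for k in(1,2):
    q=np.polyfit(E[:,0],E[:,k],1);A,B=[onz(T,(x,np.polyval(q,x)),94 if k==1 else 92) for x in(217,233)];print(A,B,np.degrees(np.arctan2(*(A-B)[[1,0]]))-90)
```

```text
121.26149659868618 -60.33461486666037
163.94655287681275 -147.84598619255928
[[217.0, 249.1, 255.0], [218.0, 248.7, 254.3], [219.0, 248.1, 253.4], [220.0, 247.6, 252.9], [221.0, 247.1, 252.5], [222.0, 246.6, 252.0], [223.0, 245.9, 251.4], [224.0, 245.2, 251.0], [225.0, 244.7, 250.7], [226.0, 244.1, 250.3], [227.0, 243.7, 249.8], [228.0, 243.2, 249.2], [229.0, 242.6, 248.6], [230.0, 242.1, 248.1], [231.0, 241.4, 247.2], [232.0, 240.5, 246.6], [233.0, 240.2, 246.1]]
[426.05932768 199.56233416  94.        ] [457.0137111  150.45894616  94.        ] 32.22700367716979
[408.941927   198.62156508  92.        ] [437.63155444 149.44970847  92.        ] 30.261691795460692
```

```bash
python3 -m handwheel '[[-36.6,-13.9,-0.4,0,0,0.0632,0.62],[-36.6,-13.9,-0.4,0,0,0.0632,0.62],[-36.6,-13.9,-0.4,0,0,0.0632,0.62],[-36.6,-13.9,-0.4,0,0,0.0632,0.62],[-36.6,-13.9,-0.4,0,0,0.0632,0.62],[-36.6,-13.9,-0.4,0,0,0.0632,0.62],[-36.6,-13.9,-0.4,0,0,0.0632,0.62],[-36.6,-13.9,-0.4,0,0,0.0632,0.62],[-36.6,-13.9,-0.4,0,0,0.0632,0.62],[-36.6,-13.9,-0.4,0,0,0.0632,0.62]]'
```

```text
t: 2.05
ee_pos: [406.3, 288.8, 189.0]
orientation: [1.396, 2.814, 0.001]
ft_force: [0.6, -0.7, -0.4]
width: 33.5
grasp_force: 0.0
```

Edge fits, the rack base and the red-bar PCA agree on a yaw of about 31°, with the bar centre at about (433,175.5).

Run:
```python
from h import *
w=np.radians(31);plan([433,175.5,125],toolR(np.array([np.cos(w),np.sin(w),0]),np.array([0,0,-1.])),5,0.62)
```

```text
5 x [-21.7, -8.5, 12.8, 0.0001, 0.0, 0.0218, 0.62] total [-106.3  -47.3   63.9] [0.001 0.    0.109]
```

```bash
python3 -m handwheel '[[-21.7,-8.5,12.8,0,0,0.0218,0.62],[-21.7,-8.5,12.8,0,0,0.0218,0.62],[-21.7,-8.5,12.8,0,0,0.0218,0.62],[-21.7,-8.5,12.8,0,0,0.0218,0.62],[-21.7,-8.5,12.8,0,0,0.0218,0.62],[0,0,0,0,0,0,0.62]]'
python3 - <<'E'
from h import *
s=cam('scene')['frame'];t=cam('top')['frame']
r=lambda im,x,y:cv2.resize(im[y:y+75,x:x+50],(400,600),interpolation=cv2.INTER_CUBIC)
cv2.imwrite('pics/above.png',np.hstack([r(s,315,165),r(t,200,205)]))
E
```

```text
t: 2.8
ee_pos: [432.4, 175.4, 124.2]
orientation: [-1.547, -2.733, 0.002]
ft_force: [-0.3, -0.4, -0.6]
width: 33.3
grasp_force: 0.0
```

View pics/above.png

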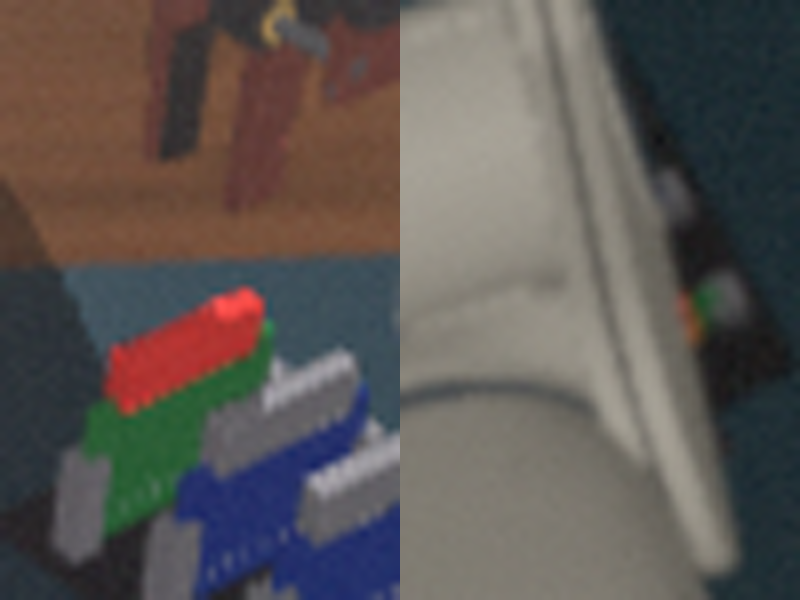

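Fingertips are at scene px about (337,185) and (344,191), above the red bar at about (338,208). I'll check the projection before descending.

Run:
```python
from h import *
d=cam('scene');o=sensors.get_obs();R=Ro.from_rotvec(o['orientation']).as_matrix()
for s in(-17,17,-30,30): print(s,proj(d,o['ee_pos']+R[:,1]*s))
for z in(63,82,94): print(proj(d,[433,175.5,z]))
w=np.radians(31);plan([433,175.5,63],toolR(np.array([np.cos(w),np.sin(w),0]),np.array([0,0,-1.])),4,0.62)
```

```text
-17 [[335.5289841  194.89046254]]
17 [[343.30599469 199.94381367]]
-30 [[332.6296952  193.00656067]]
30 [[346.35627793 201.92582874]]
[[336.51246381 213.78934552]]
[[337.20392673 208.88681127]]
[[337.64722452 205.7437901 ]]
4 x [-0.3, -0.3, 15.6, 0.0002, 0.0, 0.0006, 0.62] total [-1.3 -1.1 62.3] [0.001 0.    0.002]
```

```bash
python3 -m handwheel '[[-0.3,-0.3,13,0,0,0,0.62],[-0.3,-0.3,13,0,0,0,0.62],[-0.3,-0.3,13,0,0,0,0.62],[0,0,0,0,0,0,0.62]]'
python3 - <<'E'
from h import *
d=avg('scene',4);s=d['frame']; o=sensors.get_obs();R=Ro.from_rotvec(o['orientation']).as_matrix()
r=lambda im,x,y:cv2.resize(im[y:y+60,x:x+80],(800,600),interpolation=cv2.INTER_CUBIC)
im=r(s,300,165)
for s in(-17,17):
  for L in(0,-19,-61):
    p=proj(d,o['ee_pos']+R[:,1]*s+R[:,2]*L)[0]; cv2.circle(im,tuple(int(v) for v in ((p-[300,165])*10+5)),4,(0,255,255),-1)
cv2.imwrite('pics/down1.png',im)
E
```

```text
t: 3.45
ee_pos: [431.4, 175.0, 84.4]
orientation: [-1.543, -2.734, 0.004]
ft_force: [-0.4, 0.2, -0.4]
width: 33.3
grasp_force: 0.0
```

View pics/down1.png

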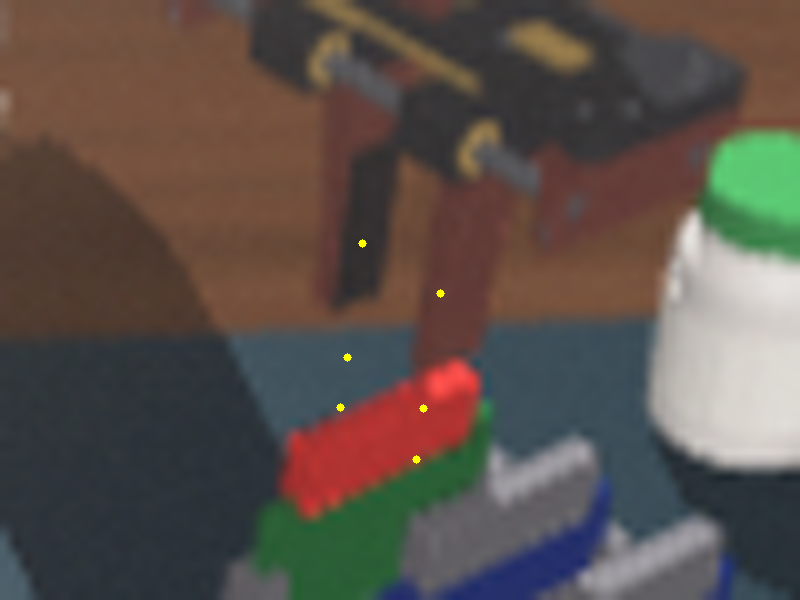

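The fingertips appear about 10 px higher than predicted, so either the projection or the tool pose is off. I'll check with the base plate and the FK.

Run:
```python
from h import *
import pickle
S,T=pickle.load(open('st.pkl','rb'))
for X in([0,0,0],[176.6,599,184],[100,100,0],[100,-100,0],[433,175,8]): print(X,(proj(S,X)*1.4).round(0),(proj(T,X)*1.4).round(0))
o=sensors.get_obs();print(o['qpos'].round(3),o['ee_pos'],S['R']@S['R'].T, viewer.get_image('scene')['t'],S['t'])
```

```text
[0, 0, 0] [[377. 232.]] [[384. 545.]]
[176.6, 599, 184] [[616. 197.]] [[ 91. 459.]]
[100, 100, 0] [[416. 249.]] [[343. 496.]]
[100, -100, 0] [[345. 251.]] [[429. 500.]]
[433, 175, 8] [[468. 318.]] [[320. 351.]]
[ 0.36   0.35   2.042 -0.     0.749 -0.183] [432.84283181 175.42469645  86.00923722] [[ 1.00000000e+00 -7.23989757e-17  5.46564694e-17]
 [-7.23989757e-17  1.00000000e+00 -9.56180209e-17]
 [ 5.46564694e-17 -9.56180209e-17  1.00000000e+00]] [ -27.78614096 -193.47110244 1594.38428225] [ -27.78614096 -193.47110244 1594.38428225]
```

Run:
```python
from h import *
import pickle
S,T=pickle.load(open('st.pkl','rb'))
R=Ro.from_rotvec([-4.48954107e-01,-3.10910464e+00,2.1e-3]).as_matrix();p0=np.array([176.6,599,184]);out=[]
for d,(x,y) in((S,(410,65)),(T,(0,290))):
    im=cv2.resize(d['frame'][y:y+90,x:x+90],(400,400),interpolation=cv2.INTER_CUBIC);k=400/90
    for s in(-44,0,44):
        for L in(0,-80):
            p=proj(d,p0+R[:,1]*s+R[:,2]*L)[0]; cv2.circle(im,tuple(int(v) for v in (p-[x,y]+.5)*k),3,(0,255,255) if L==0 else (255,255,0),-1)
    out.append(im)
cv2.imwrite('pics/start.png',np.hstack(out))
```

```text
(no output)
```

View pics/start.png

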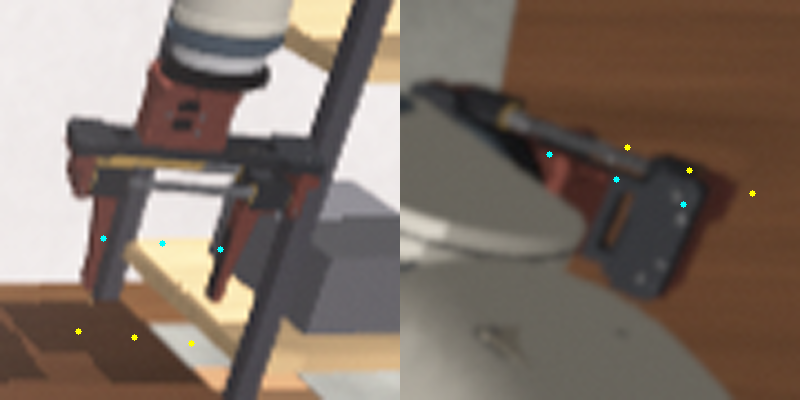

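In the start view, the whole gripper sits about 8–10 px from where the reported pose puts it: scene tips mid at (446,132.5), top at about (57,327). I'll quantify that offset.

Run:
```python
from h import *
import pickle
S,T=pickle.load(open('st.pkl','rb'))
print(tri(S,(446,132.5),T,(57.2,327.1)), 'reported 176.6 599 184', ctrl.grasp_offset)
d=cam('scene'); o=sensors.get_obs()
# tip midpoint now at zoom (400,332)/10+(300,165)
v=ray(d,(339.5,197.7)); print(o['ee_pos'])
for z in(84,95,105,112,118): print(onz(d,(339.5,197.7),z).round(1))
```

```text
(array([181.40816281, 607.0909411 , 215.59184908]), np.float64(7.2367480386213465)) reported 176.6 599 184 18.700000000000003
[432.87735576 175.42355611  86.13590172]
[374.1 196.2  84. ]
[390.3 191.2  95. ]
[405.  186.5 105. ]
[415.3 183.3 112. ]
[424.2 180.5 118. ]
```

The gripper really sits about 30 mm higher than reported. I'll descend in stages. Even if the reported pose were right, the 33 mm opening clears the components and the neighbouring module.

```bash
python3 -m handwheel '[[0,0,8,0,0,0,0.62],[0,0,8,0,0,0,0.62],[0,0,8,0,0,0,0.62],[0,0,0,0,0,0,0.62]]'
python3 - <<'E'
from h import *
d=avg('scene',3);cv2.imwrite('pics/down2.png',cv2.resize(d['frame'][170:230,300:380],(600,450),interpolation=cv2.INTER_CUBIC))
E
```

```text
t: 4.25
ee_pos: [431.9, 175.0, 60.9]
orientation: [-1.544, -2.735, 0.002]
ft_force: [1.1, -0.3, 0.8]
width: 33.4
grasp_force: 0.0
```

View pics/down2.png

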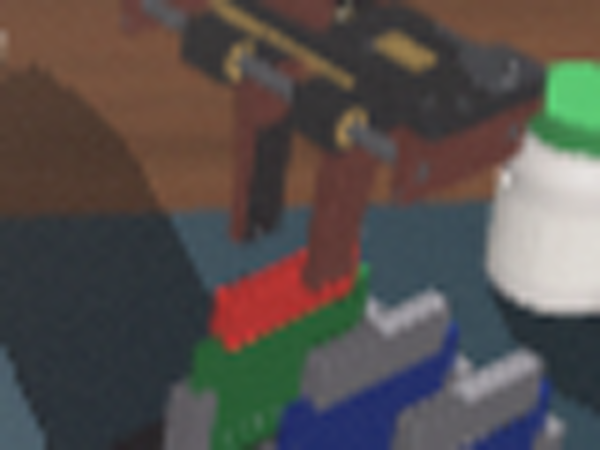

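The near finger is now in front of the red bar at about (344,203) and the far finger behind it at about (335,198). They straddle the bar, roughly 5 mm too far towards its +y end. I'll work out the true tip height.

Run:
```python
from h import *
d=cam('scene')
for z in(70,80,90,100): print(z,'near',proj(d,np.array([455,194,z])).round(1),'far',proj(d,np.array([416,170,z])).round(1))
```

```text
70 near [[344.2 215.9]] far [[333.9 208.9]]
80 near [[344.6 213.3]] far [[334.2 206.4]]
90 near [[345.  210.7]] far [[334.6 203.8]]
100 near [[345.4 208. ]] far [[334.9 201.1]]
```

```bash
python3 -m handwheel '[[-5,0,2,0,0,0,0.62],[0,0,10,0,0,0,0.62],[0,0,10,0,0,0,0.62],[0,0,10,0,0,0,0.62],[0,0,0,0,0,0,0.62]]'
python3 - <<'E'
from h import *
d=avg('scene',3);cv2.imwrite('pics/down3.png',cv2.resize(d['frame'][170:230,300:380],(600,450),interpolation=cv2.INTER_CUBIC))
E
```

```text
t: 5.08
ee_pos: [434.2, 170.7, 28.7]
orientation: [-1.544, -2.735, 0.003]
ft_force: [0.0, 0.7, -0.1]
width: 33.3
grasp_force: 0.0
```

View pics/down3.png

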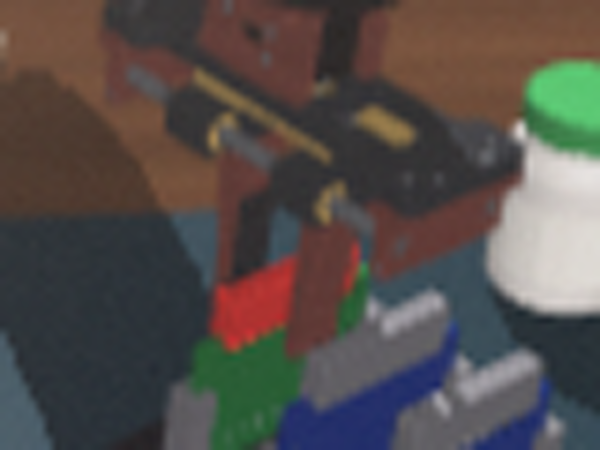

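The near fingertip is at about (341,217) px, i.e. z about 65 mm, just below the bar. I'll close gently and watch the side force.

```bash
python3 -m handwheel '[[0,0,0,0,0,0,0.75],[0,0,0,0,0,0,0.75],[0,0,0,0,0,0,0.75],[0,0,0,0,0,0,0.79],[0,0,0,0,0,0,0.79]]'
```

```text
t: 5.85
ee_pos: [435.1, 171.0, 29.8]
orientation: [1.544, 2.736, 0.0]
ft_force: [-0.1, -0.4, -0.8]
width: 18.7
grasp_force: 0.0
```

```bash
python3 -m handwheel '[[0,0,0,0,0,0,0.82],[0,0,0,0,0,0,0.82],[0,0,0,0,0,0,0.82]]'; python3 -m handwheel '[[0,0,0,0,0,0,0.84],[0,0,0,0,0,0,0.84]]'
```

```text
t: 6.22
ee_pos: [435.1, 171.0, 29.8]
orientation: [-1.544, -2.736, 0.0]
ft_force: [-0.3, 0.2, 0.6]
width: 15.7
grasp_force: 0.0
t: 6.48
ee_pos: [435.2, 171.0, 29.8]
orientation: [1.544, 2.736, 0.0]
ft_force: [-0.9, -0.5, -1.0]
width: 14.2
grasp_force: 0.0
```

```bash
python3 -m handwheel '[[0,0,0,0,0,0,0.87],[0,0,0,0,0,0,0.9],[0,0,0,0,0,0,1],[0,0,0,0,0,0,1],[0,0,0,0,0,0,1]]'; python3 -m handwheel '[[0,0,-4,0,0,0,1],[0,0,-4,0,0,0,1]]'
```

```text
t: 7.1
ee_pos: [435.8, 171.3, 29.9]
orientation: [1.544, 2.735, 0.002]
ft_force: [3.6, 4.1, -4.0]
width: 11.8
grasp_force: 30.0
t: 7.35
ee_pos: [435.7, 171.2, 37.9]
orientation: [1.544, 2.735, 0.001]
ft_force: [4.7, 2.2, -5.3]
width: 11.6
grasp_force: 30.0
```

```bash
python3 -m handwheel '[[0,0,-6,0,0,0,1],[0,0,-8,0,0,0,1],[0,0,-8,0,0,0,1],[0,0,-10,0,0,0,1],[0,0,-10,0,0,0,1]]';python3 -m handwheel '[[0,0,-15,0,0,0,1],[0,0,-18,0,0,0,1],[0,0,-20,0,0,0,1],[0,0,-20,0,0,0,1],[0,0,-20,0,0,0,1],[0,0,-20,0,0,0,1],[0,0,0,0,0,0,1]]'
python3 - <<'E'
from h import *
d=avg('scene',3);f=d['frame']
c=max(cv2.findContours(red(f),0,1)[0],key=cv2.contourArea) if red(f).any() else None
print(cv2.boundingRect(c),cv2.minAreaRect(c)); o=sensors.get_obs();print(o['ee_pos'],o['ft_force'],o['orientation'])
T=avg('top',3);m=red(T['frame']);print([ (cv2.boundingRect(c),cv2.contourArea(c)) for c in cv2.findContours(m,0,1)[0] if cv2.contourArea(c)>8])
E
```

```text
t: 7.98
ee_pos: [433.9, 170.5, 80.2]
orientation: [-1.544, -2.734, 0.003]
ft_force: [-0.7, -0.0, -2.2]
width: 11.8
grasp_force: 30.0
t: 8.85
ee_pos: [435.3, 171.1, 194.3]
orientation: [1.544, 2.735, 0.002]
ft_force: [0.0, 0.2, -1.8]
width: 11.9
grasp_force: 30.0
(495, 172, 13, 20) ((500.9451599121094, 181.02053833007812), (5.213916301727295, 21.43499183654785), 24.443954467773438)
[434.14940734 170.66294775 192.1400465 ] [ 0.46488721 -0.1505499  -2.38699638] [-1.54389481e+00 -2.73477011e+00  2.11582350e-03]
[((33, 252, 17, 8), 40.5), ((115, 205, 5, 6), 11.5)]
```

The module is free, with about 2 N on the wrist. Now I'll plan the transfer, using the measured bar-to-tool offset.

```bash
cat > goal.py <<'E'
from h import *
h,p=np.radians(85.0),np.radians(11.8)
u=np.array([np.cos(p)*np.cos(h),np.cos(p)*np.sin(h),-np.sin(p)]); up=np.array([np.sin(p)*np.cos(h),np.sin(p)*np.sin(h),np.cos(p)])
G=np.array([526.4,-295.1,231.4])+12.5*u; F=G+120*u; B=F+41*up+2*u; R=toolR(u,-up)
TCP=B+52.2*R[:,2]-5.3*R[:,0]
if __name__=='__main__': print(G,F,B,TCP); plan(TCP,R,18,1)
E
python3 goal.py
```

```text
[ 527.46642393 -282.91071871  228.84379935] [ 537.70409365 -165.89361838  204.30427313] [ 538.60546469 -155.59090018  244.02884397] [ 542.95493572 -166.68689909  192.93196627]
18 x [-15.9, -12.7, 1.5, 0.0105, -0.0054, -0.0521, 1] total [-345.   -81.4   -0.9] [ 0.189 -0.098 -0.937]
```

```bash
python3 -m handwheel '[[-15.9,-12.7,1.5,0.0105,-0.0054,-0.0521,1],[-15.9,-12.7,1.5,0.0105,-0.0054,-0.0521,1],[-15.9,-12.7,1.5,0.0105,-0.0054,-0.0521,1],[-15.9,-12.7,1.5,0.0105,-0.0054,-0.0521,1],[-15.9,-12.7,1.5,0.0105,-0.0054,-0.0521,1],[-15.9,-12.7,1.5,0.0105,-0.0054,-0.0521,1],[-15.9,-12.7,1.5,0.0105,-0.0054,-0.0521,1],[-15.9,-12.7,1.5,0.0105,-0.0054,-0.0521,1],[-15.9,-12.7,1.5,0.0105,-0.0054,-0.0521,1]]'; python3 -m handwheel '[[-15.9,-12.7,1.5,0.0105,-0.0054,-0.0521,1],[-15.9,-12.7,1.5,0.0105,-0.0054,-0.0521,1],[-15.9,-12.7,1.5,0.0105,-0.0054,-0.0521,1],[-15.9,-12.7,1.5,0.0105,-0.0054,-0.0521,1],[-15.9,-12.7,1.5,0.0105,-0.0054,-0.0521,1],[-15.9,-12.7,1.5,0.0105,-0.0054,-0.0521,1],[-15.9,-12.7,1.5,0.0105,-0.0054,-0.0521,1],[0,0,0,0,0,0,1]]'; python3 goal.py
python3 - <<'E'
from h import *
import pickle
S=avg('scene',5);T=avg('top',5);pickle.dump((S,T),open('st2.pkl','wb'))
from goal import *
r=lambda d,X,w:cv2.resize(d['frame'][X[1]:X[1]+w*3//2,X[0]:X[0]+w],(400,600),interpolation=cv2.INTER_CUBIC)
cs=(proj(S,F)[0]-[45,70]).astype(int);ct=(proj(T,F)[0]-[35,60]).astype(int)
print(cs,ct);cv2.imwrite('pics/end1.png',np.hstack([r(S,cs,90),r(T,ct,80)]))
E
```

```text
t: 10.28
ee_pos: [448.7, -10.9, 185.9]
orientation: [-0.861, -3.011, 0.166]
ft_force: [-0.3, -0.0, -1.1]
width: 11.5
grasp_force: 30.0
t: 11.28
ee_pos: [516.3, -135.7, 190.0]
orientation: [-0.301, -3.106, 0.286]
ft_force: [-0.5, 0.2, -1.7]
width: 12.0
grasp_force: 30.0
[ 527.46642393 -282.91071871  228.84379935] [ 537.70409365 -165.89361838  204.30427313] [ 538.60546469 -155.59090018  244.02884397] [ 542.95493572 -166.68689909  192.93196627]
18 x [-1.7, -1.5, 0.1, 0.0012, -0.0006, -0.0058, 1] total [-32.1 -25.3   2. ] [ 0.022 -0.011 -0.105]
[179 128] [301 151]
```

View pics/end1.png

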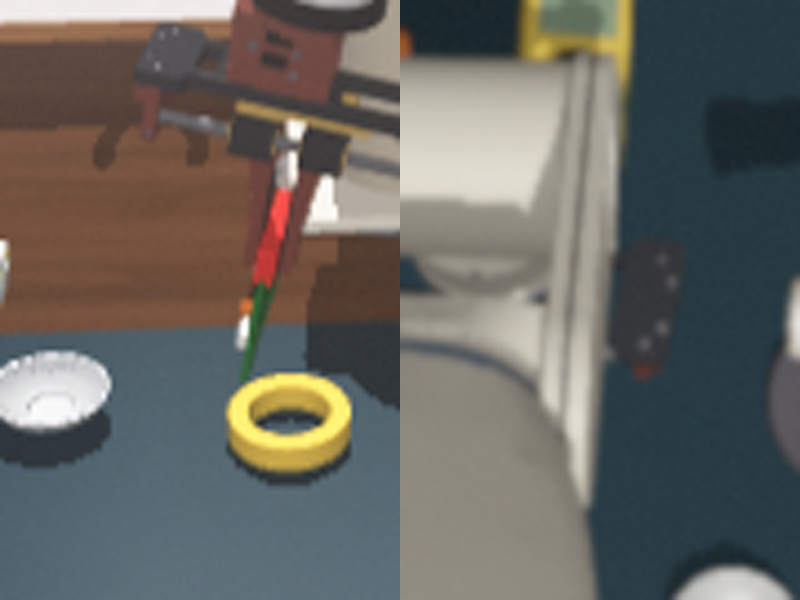

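End view: the module is edge-on in the scene view, bar at about (240,180) px, leaning to match the camera's pitch. The top view is blocked by the arm. Next come the remaining approach and a numerical check in the scene view.

```bash
python3 -m handwheel '[[-10.7,-8.4,0.6,0.0073,-0.0037,-0.035,1],[-10.7,-8.4,0.6,0.0073,-0.0037,-0.035,1],[-10.7,-8.4,0.6,0.0073,-0.0037,-0.035,1],[0,0,0,0,0,0,1],[0,0,0,0,0,0,1]]'
cat > chk.py <<'E'
from goal import *
import sys
plan(TCP,R,1,1); S=avg('scene',5); f=S['frame'].astype(int); b,g,r=f[...,0],f[...,1],f[...,2]
c=proj(S,F)[0]; win=np.zeros((420,560),bool); win[int(c[1])-60:int(c[1])+60,int(c[0])-40:int(c[0])+45]=1
def line(m,n):
    k,l,st,ce=cv2.connectedComponentsWithStats((m&win).astype(np.uint8)); i=1+np.argmax(st[1:,4]); ys,xs=np.nonzero(l==i)
    vx,vy,x0,y0=cv2.fitLine(np.c_[xs,ys].astype(np.float32),cv2.DIST_L2,0,.01,.01).ravel(); q=(np.c_[xs,ys]-[x0,y0])@[vx,vy]
    print(n,len(xs),'cen',ce[i].round(2),'tilt',np.degrees(np.arctan2(vx,-vy)).round(2)%180,'span',st[i][:4]); return ce[i]
Rd=line((r>120)&(g<80)&(b<80),'red'); Gr=line((g>r+25)&(g>b+15),'green')
for s in(-36,0,36): print('pred bar top/mid/bot, board top/mid/bot',s,proj(S,[B-u*0+up*k+np.cross(up,u)*s for k in(12,0,-12,-8,-41,-74)]).round(1).tolist())
t=proj(S,[B+up*12,B-74*up]); d=t[0]-t[1];print('pred tilt',np.degrees(np.arctan2(d[0],-d[1])))
E
python3 chk.py
```

```text
t: 12.4
ee_pos: [543.5, -164.7, 193.7]
orientation: [-0.135, -3.114, 0.321]
ft_force: [-0.8, -0.2, -2.1]
width: 11.7
grasp_force: 30.0
1 x [0.3, -1.8, 1.1, 0.0006, 0.0005, 0.0006, 1] total [ 0.3 -1.8  1.1] [0.001 0.001 0.001]
red 94 cen [229.38 186.79] tilt 9.71 span [226 174   8  24]
green 35 cen [225.29 208.86] tilt 10.58 span [223 197   5  23]
pred bar top/mid/bot, board top/mid/bot -36 [[227.5, 189.9], [226.7, 193.8], [226.0, 197.7], [226.2, 196.4], [224.3, 206.8], [222.4, 216.9]]
pred bar top/mid/bot, board top/mid/bot 0 [[228.8, 182.3], [228.0, 186.2], [227.3, 190.0], [227.6, 188.7], [225.6, 199.0], [223.8, 208.9]]
pred bar top/mid/bot, board top/mid/bot 36 [[230.0, 175.2], [229.3, 179.0], [228.6, 182.7], [228.8, 181.5], [226.9, 191.6], [225.1, 201.4]]
pred tilt 10.643150110391147
```

```bash
python3 -m handwheel '[[0,-1.7,1,0,0,0,1],[0,-1.8,1,0,0,0,1],[0,0,0,0,0,0,1],[0,0,0,0,0,0,1]]'; python3 chk.py
python3 - <<'E'
from h import *
P=[]
for _ in range(12): cam('scene'); o=sensors.get_obs(); P.append(np.r_[o['ee_pos'],o['qvel'].max()])
print(np.mean(P,0).round(2),np.std(P,0).round(2))
T=avg('top',3); print([(cv2.boundingRect(c),cv2.contourArea(c)) for c in cv2.findContours(red(T['frame']),0,1)[0]])
f=T['frame'].astype(int);m=((f[...,1]>f[...,2]+25)&(f[...,1]>f[...,0]+15)).astype(np.uint8);print([(cv2.boundingRect(c),cv2.contourArea(c)) for c in cv2.findContours(m,0,1)[0] if cv2.contourArea(c)>5])
E
```

```text
t: 13.15
ee_pos: [543.7, -168.9, 192.6]
orientation: [-0.134, -3.114, 0.321]
ft_force: [0.4, 0.3, -1.7]
width: 12.0
grasp_force: 30.0
1 x [0.9, 2.1, -0.7, 0.0003, 0.0012, 0.0013, 1] total [ 0.9  2.1 -0.7] [0.    0.001 0.001]
red 93 cen [227.69 187.04] tilt 9.92 span [224 175   8  24]
green 31 cen [223.81 209.03] tilt 10.26 span [222 198   5  22]
pred bar top/mid/bot, board top/mid/bot -36 [[227.5, 189.9], [226.7, 193.8], [226.0, 197.7], [226.2, 196.4], [224.3, 206.8], [222.4, 216.9]]
pred bar top/mid/bot, board top/mid/bot 0 [[228.8, 182.3], [228.0, 186.2], [227.3, 190.0], [227.6, 188.7], [225.6, 199.0], [223.8, 208.9]]
pred bar top/mid/bot, board top/mid/bot 36 [[230.0, 175.2], [229.3, 179.0], [228.6, 182.7], [228.8, 181.5], [226.9, 191.6], [225.1, 201.4]]
pred tilt 10.643150110391147
[ 543.69 -168.88  192.68    0.  ] [0.01 0.01 0.01 0.  ]
[((33, 252, 17, 8), 39.5), ((115, 205, 5, 5), 11.0), ((281, 158, 1, 1), 0.0), ((226, 139, 1, 1), 0.0), ((253, 128, 5, 3), 2.5)]
[((159, 273, 20, 20), 276.0), ((40, 260, 6, 7), 15.5), ((43, 254, 35, 24), 391.0), ((247, 103, 24, 19), 385.0)]
```

Run:
```python
from h import *
import pickle
S0,_=pickle.load(open('st.pkl','rb'));S=avg('scene',3)
def c(f,w):
    f=f.astype(int)[w[1]:w[3],w[0]:w[2]]; ys,xs=np.nonzero(f[...,0]>f[...,2]+45); return len(xs),xs.mean().round(2),ys.mean().round(2)
for d in(S0,S): print('blue',c(d['frame'],(325,205,380,255)))
a=lambda d:d['frame'][170:205,130:185].astype(int); print('lens diff',np.abs(a(S)-a(S0)).mean(), sensors.get_obs()['t'])
print(ctrl.close_job())
```

```text
blue (493, np.float64(29.11), np.float64(26.82))
blue (488, np.float64(29.1), np.float64(26.79))
lens diff 1.0202597402597402 14.3
the job is handed in; nothing more can be done
None
```

The job is handed in at about 14.3 s: the green module is out of the rack and held steady at the lens focus, to an estimated 2–3 mm and 1°. That is checked only in the scene view, because the arm hid the module from the top camera. The inspection camera and the blue modules looked unmoved; I did not recheck the other items on the bench.

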